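# Slide the sample into the sample press

### The job

Two small slide-in sample presses stand on the bench, a wide one with a grey sample board clipped on its sliding platen and a narrow one with an empty platen. Push the wide press's platen by its upright black tab all the way in under the press head until the spring detent clicks and holds it. Leave the narrow press's platen where it is.

Things in the scene. Friction and masses are not known exactly. Their poses are not given: they have to be found in the camera images.
- wide_tab (a point): Middle of the WIDE press's upright black push tab: 12 mm thick along the slide, 28 mm wide, its top 88 mm and this point 63 mm above the bench. x axis: push direction (inward, under the head); y across; z up. It stands on the near end of the platen, a deck 115 mm long (from 10 mm behind this point) and 110 mm wide, top at 30 mm, carrying a clipped grey sample board, top at 41 mm.
- wide_platen (a joint): Slide of the wide press's platen, m: 0 fully out (towards the robot), 0.100 fully in at its hard stop; starts at 0 to 0.04. Under 1 N of friction and slight drag; from 0.080 to 0.091 a spring ball resists (about 5 N, brief peaks near 10 N) and pushes it back if let go; past 0.093 the ball snaps it on to 0.100 and holds it there.
- wide_press: The wide press, fixed to the bench: grey base 300 mm along x (the push direction), 160 mm wide, 12 mm thick; origin at the centre of its underside. Tab at x = -125 mm when the platen is out, -25 mm when in. Head: grey box on columns from x = 12 to 142 mm, top 70 mm above the bench. Detent block 36 mm tall at x = -9, y = +72 mm.
- narrow_tab (a point): The same point of the equal black tab of the NARROW press, to be left alone: empty platen 70 mm wide, base 120 mm wide; same axes, lengths and heights. The presses stand side by side, either one at the left, each turned up to 0.25 rad; the tabs are at least 130 mm apart. A binder clip lies just in front of this press.

How it is judged (in metres and radians):
At the end, for the whole second after the job is handed in: The wide press's platen rests in its detent, slid in beyond 0.095 m of its 0.100 m (pushing past 0.093 is enough, the detent does the rest), and the narrow press's platen is within 10 mm of where it started (value of joint wide_platen above 0.095 m and velocity of joint wide_platen between -0.01 and 0.01 m/s and distance of narrow_tab from where it was at the start of the episode below 0.01 m); the robot touches nothing.
It fails at once if the narrow press's platen is pushed 15 mm or more from where it stood (distance of narrow_tab from where it was at the start of the episode above 0.015 m).
It also fails if it takes over 29 s, if anything falls off the work surface, if the arm or the gripper's body presses on something with over 40 N, if the wrist force passes 120 N, or if a joint passes its speed limit or range.

### The arm

A 6-joint arm with a two-finger parallel gripper is mounted at the origin on the work surface; the furniture and walls round the work are solid. World frame = base frame: x ahead of the robot, y to its left, z up, the work surface at z = 0. Lengths are in mm, angles in rad, forces in N, time in s.
With the tool pointing down it reaches from about 350 to 875 mm from the base axis. Payload 4.2 kg.
Tool frame: the origin (TCP) lies midway between the tips of the shut fingers; the grasp point (between the pads) lies 19 mm behind it (arm.tcp_to_grasp is the distance from the TCP to the grasp point, in mm); z points along the fingers, y is the line along which they close (so a half turn about z gives the same grasp; the last joint's range is limited). The gripper opens to 85 mm and grips with 20 to 120 N. Pads are 22 mm wide; open, the fingers measure 114 mm over their backs; the gripper's body (76 mm by 85 mm) begins 54 mm behind the grasp point. The pads swing forward as they close: fully open they stand 13 mm farther back than shut.
Start: joints at [1.584, 0.385, 0.008, 0, -1.194, -0.259], TCP at [152.051, 606.201, 231.312] pointing down, gripper open.
Joint ranges: [-3.14, 3.14], [-1.21, 2.06], [-1.07, 1.41], [-3.16, 2.05], [-2.99, -0.16], [-3.1, 3.1]. Speed limits (rad/s): [2.79, 2.79, 3.14, 3.14, 3.14, 3.14].

### API

Orientations are given as a unit quaternion [x, y, z, w].
In Python, from bench import arm, imaging, job, models gives the robot as it stands.
- The arm moves only by the tool arm_command, never from a script. Its argument "rows" is a list of rows, each an object with "grip": the opening, from 0 (shut) to 1 (fully open); "linear": the shift along the tool's x, y, z in mm, a list of three; "rot": the turn, a rotation vector about the tool's x, y, z in rad, a list of three. In form: [{"grip": grip, "linear": [tx, ty, tz], "rot": [rx, ry, rz]}, ...]. A call has 1 to 10 rows; each row is the pose to reach, as a shift and turn from the pose commanded when the call began, along the tool's axes at that moment; what a row does not reach only later rows make up. A row lasts 1/8 s, in which the tool goes at most 62.5 mm and 10.7 degrees, less where a joint would pass 70% of its speed; a pose out of reach is approached as far as the arm can. A call with a gripper value outside its range is refused whole. The fingers move at their own pace and stop on an object; the grip force is fixed at half the most. Time passes only in rows, so rows that repeat a pose let the fingers close. It gives the time, the measured TCP pose, the force, the opening and the grip force at its end, in the units of the state.
- arm.read_state(): the state, without advancing time (a new reading comes with each control period).
- imaging.get_image(name): name is "scene" or "side" or "wrist"; returns a dict with "frame" (480x640x3 uint8, red, green, blue), "fx", "fy", "cx", "cy" (pixels), "extrinsics" (4x4, takes a point from world to camera coordinates); the wrist camera has in their place "T_tool_cam" (4x4, takes a point from camera to tool coordinates, whose origin is the TCP and whose axes are the flange's). Camera axes: x right, y down, z forward; pixel columns grow to the right and rows downward; lengths in mm; the calibration is good to about 2 mm. A picture is of the moment at which its call begins: read the wrist's pose just before it. There is no depth.
- job.job_done(): hands the job in; it is judged then, once.
Trained networks look in a picture, given as the dict that the camera call returned (one of the last four; its "shot" number tells which), for a name from the list of things; names that differ only in an ending like _2 or _b are one class to them, and where a whole thing is asked for, a point or a joint stands for the part that bears it (a point fixed in the world has none). Each returns a list of dicts, best first, with "score" (0 to 1); they miss things now and then, are a little off and sometimes report something else, mostly with a low value. They report only what shows in the picture. A call takes as long as a camera call.
- models.spot_in(picture, query): "rect" ([left, top, right, bottom] in pixels, round what is visible of it).
- models.tip_of(picture, query): "pixel" ([column, row] in pixels: a listed point, or the origin of a listed thing).
The state is a dict: "clock": time; "joints": joint angles; "joint_vel": joint speeds; "joint_efforts": joint torques, N m; "position": TCP position; "ee_rot": TCP orientation; "contact_force": force on the tool from outside, world axes, zero at the start; "wrist_torque": the same for the moment, N m; "gripper_width": finger opening in mm; "grasp_force": force on a finger pad.
Only numpy, scipy, OpenCV 4.12 (cv2) and the standard library are available. Lean on these libraries where they do the work, as an engineer would, in place of code of your own. Each camera call takes 0.05 s, during which the arm holds its last target. There are 200 camera calls.

## Working session

There is one attempt and no reset: what is moved stays moved. The work goes in short steps, Python scripts to look and compute and a tool call to move; the robot and the scene stay as the last step left them, time stands still between calls to the robot, and variables do not carry over. Pictures are saved under pics/ and viewed, at most 10 in all, crops included, and the job is handed in when it is done.

Besides the shell and the picture viewer there is one more tool, called after "Emit:" as name(argument=value, ...), one argument or row to a line, values as JSON. arm_command: Moves the arm, as the interface text tells. Its arguments: {"type":"object","properties":{"rows":{"type":"array"}},"required":["rows"]}

```bash
mkdir -p pics; cat > h.py <<'E'
import numpy as np, cv2
from bench import arm, imaging, job, models
def ray(p,px):
    E=np.array(p["extrinsics"]);R=E[:3,:3];t=E[:3,3]
    d=R.T@np.array([(px[0]-p["cx"])/p["fx"],(px[1]-p["cy"])/p["fy"],1]);return -R.T@t,d
def atz(p,px,z):
    c,d=ray(p,px);return c+d*(z-c[2])/d[2]
def proj(p,X):
    E=np.array(p["extrinsics"]);q=E[:3,:3]@np.array(X,float)+E[:3,3]
    return np.array([p["fx"]*q[0]/q[2]+p["cx"],p["fy"]*q[1]/q[2]+p["cy"]])
E
python3 - <<'E'
from h import *
for n in("scene","side"):
    p=imaging.get_image(n);cv2.imwrite(f"pics/{n}1.png",p["frame"][:,:,::-1])
    print(n,ray(p,(320,240)))
    for q,z in(("wide_tab",63),("narrow_tab",63),("wide_press",0)):
        for r in models.tip_of(p,q)[:2]: print(q,r["score"],r["pixel"],atz(p,r["pixel"],z).round(1))
s=arm.read_state();print(s["clock"],s["position"],s["ee_rot"])
E
```

```text
scene (array([  85.32667405, -467.84710485,  567.2981831 ]), array([ 0.47241123,  0.68430576, -0.55551788]))
wide_tab 0.92 [347.4, 276.4] [494.4  52.2  63. ]
narrow_tab 0.65 [274.7, 176.9] [562.8 381.3  63. ]
wide_press 0.61 [391.6, 277.9] [604.4  74.5   0. ]
side (array([ 460.3574372 , 1035.91876979,  469.58686744]), array([ 0.11473592, -0.8951219 , -0.43096814]))
wide_tab 0.92 [368.2, 212.1] [493.3  51.6  63. ]
narrow_tab 0.83 [313.6, 296.1] [552.7 375.8  63. ]
wide_press 0.55 [315.7, 240.8] [593.3  65.7   0. ]
0.4 [152.03303521 606.11262929 231.14755235] [ 9.92453727e-01 -1.22619612e-01 -1.15277359e-05  1.75178033e-04]
```

View pics/scene1.png

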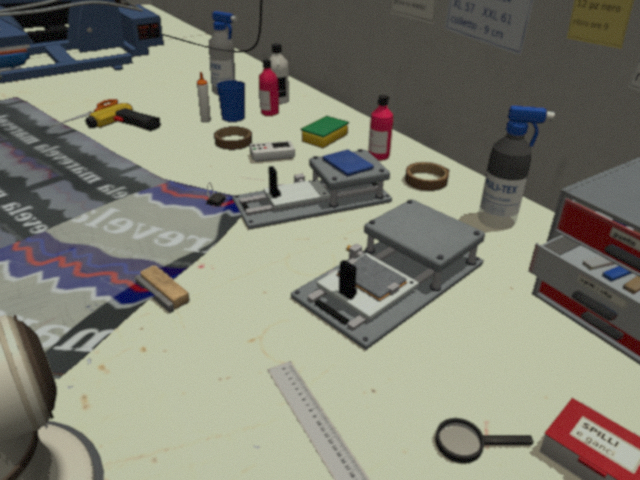

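View pics/side1.png

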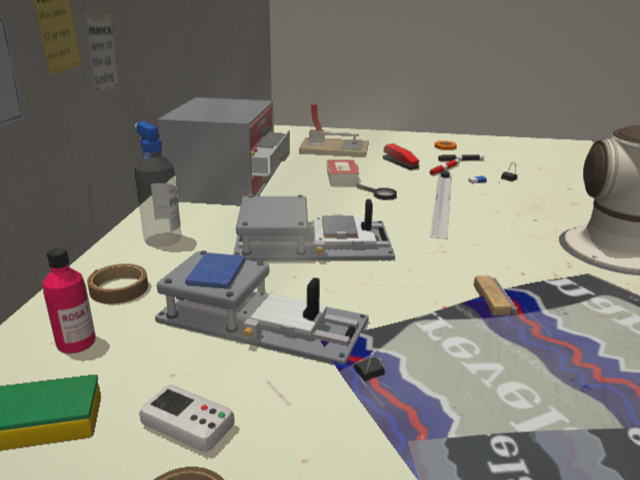

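The scene view shows the wide press in front, with its black tab at about (347,277). Its base corners are at about (293,294), (365,344) and (482,262). The narrow press is behind it with its tab at (273,181), and the binder clip is at (215,198). The side view agrees: wide tab at (368,213), narrow tab at (313,298).

```bash
python3 - <<'E'
from h import *
from scipy.optimize import least_squares
S=imaging.get_image("scene");D=imaging.get_image("side")
a,b,c=[atz(S,q,12)[:2] for q in((293,294),(365,344),(482,262))]
print(a,b,c,np.linalg.norm(a-b),np.linalg.norm(b-c),np.arctan2(*(c-b)[::-1]),np.arctan2(*(a-b)[::-1])-np.pi/2,(a+c)/2)
# multi-view fit: base corners + tab
obs=[(S,(293,294),(-150,80,12)),(S,(365,344),(-150,-80,12)),(S,(482,262),(150,-80,12)),(D,(393,256),(-150,80,12)),(D,(236,254),(150,80,12))]
tabs=[(S,(347.4,276.4)),(D,(368.2,212.1))]
def W(v,X):
    C,s=np.cos(v[2]),np.sin(v[2]);return [v[0]+C*X[0]-s*X[1],v[1]+s*X[0]+C*X[1],X[2]]
f=lambda v:np.concatenate([proj(p,W(v,X))-q for p,q,X in obs]+[proj(p,W(v,(-125+v[3],0,63)))-q for p,q in tabs])
r=least_squares(f,[600,70,.2,10],x_scale=[10,10,.1,10],loss="soft_l1");print(r.x,f(r.x).round(1))
print("tab",W(r.x,(-125+r.x[3],0,63)))
cv2.imwrite("pics/z.png",cv2.resize(S["frame"][190:360,280:500,::-1],None,fx=3.5,fy=3.5))
E
```

```text
[438.57463631 114.22138877] [465.10801408 -32.66022078] [750.16305326  14.30736649] 149.25892722743757 288.89847631539845 0.16329952477664175 0.17871729221593102 [594.36884479  64.26437763]
[5.97304490e+02 6.90133166e+01 1.70168532e-01 1.99440932e+01] [-4.2 -2.2 -0.1  1.7  2.9 -2.   2.6 -1.8 -3.7  0.6  0.   0.5 -0.2 -0.1]
tab [np.float64(493.7659855935401), np.float64(51.22226178761231), 63]
```

View pics/z.png

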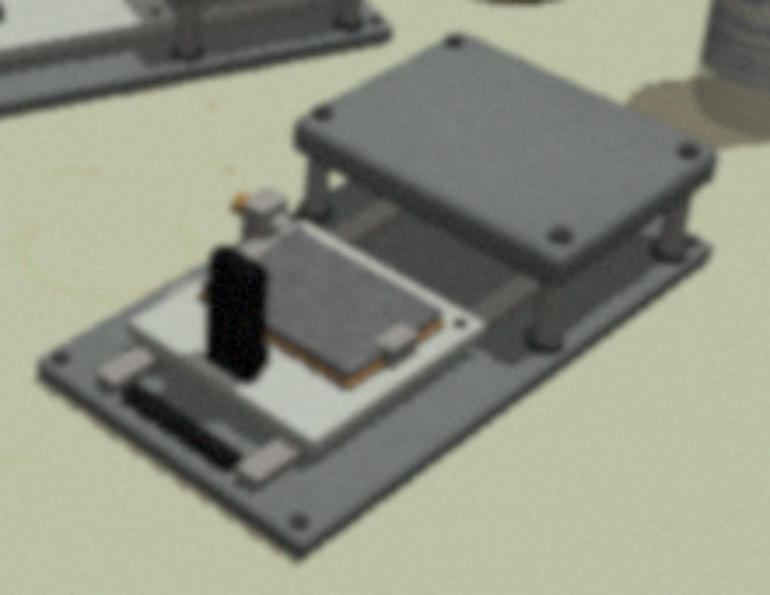

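The scene crop shows the black tab at the near end of the wide platen, already slid in about 20 mm, at world (494, 51.5) with a press yaw of about 0.17 rad. I'm shutting the gripper and moving it to 50 mm behind the tab, above it.

Emit:
arm_command(
  rows=[
    {"grip": 0,"linear": [421,475,60],"rot": [0,0,-0.416]},
    {"grip": 0,"linear": [421,475,60],"rot": [0,0,-0.416]},
    {"grip": 0,"linear": [421,475,60],"rot": [0,0,-0.416]},
    {"grip": 0,"linear": [421,475,60],"rot": [0,0,-0.416]},
    {"grip": 0,"linear": [421,475,60],"rot": [0,0,-0.416]},
    {"grip": 0,"linear": [421,475,60],"rot": [0,0,-0.416]},
    {"grip": 0,"linear": [421,475,60],"rot": [0,0,-0.416]},
    {"grip": 0,"linear": [421,475,60],"rot": [0,0,-0.416]},
    {"grip": 0,"linear": [421,475,60],"rot": [0,0,-0.416]},
    {"grip": 0,"linear": [421,475,60],"rot": [0,0,-0.416]},
  ],
)

```text
clock: 1.75
position: [440.0, 52.3, 172.9]
ee_rot: [0.996, 0.085, 0.001, -0.0]
contact_force: [1.6, 0.8, -0.4]
gripper_width: 0.0
grasp_force: 0.0
```

Emit:
arm_command(
  rows=[
    {"grip": 0,"linear": [0,0,0],"rot": [0,0,0]},
    {"grip": 0,"linear": [0,0,0],"rot": [0,0,0]},
  ],
)

```text
clock: 2.0
position: [439.1, 53.9, 172.6]
ee_rot: [0.996, 0.084, 0.0, -0.0]
contact_force: [-0.7, 1.0, 0.4]
gripper_width: 0.3
grasp_force: 0.0
```

```bash
python3 - <<'E'
from h import *
from scipy.spatial.transform import Rotation as R
s=arm.read_state();p=imaging.get_image("wrist")
T=np.eye(4);T[:3,:3]=R.from_quat(s["ee_rot"]).as_matrix();T[:3,3]=s["position"]
p["extrinsics"]=np.linalg.inv(T@np.array(p["T_tool_cam"]))
print(s["position"],np.arctan2(T[1,0],T[0,0]))
for r in models.tip_of(p,"wide_tab")[:2]: print(r["score"],r["pixel"],atz(p,r["pixel"],63))
cv2.imwrite("pics/w.png",p["frame"][:,:,::-1])
for X in((494,51.5,63),(494,51.5,88)): print(proj(p,X))
E
```

```text
[439.07634193  53.93079359 172.5526828 ] 0.16909498443969273
0.73 [340.1, 153.6] [492.55115738  49.47372877  63.        ]
[337.29605403 150.67764848]
[339.22868536 155.4821005 ]
```

View pics/w.png

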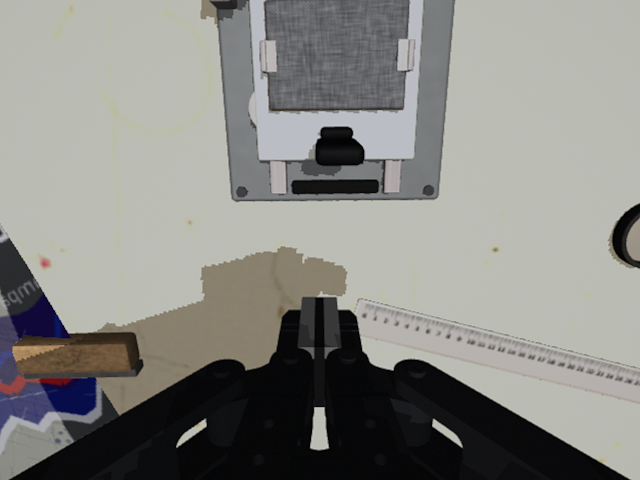

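The wrist view shows the tab ahead at (340,148), with the press axis vertical in the image, so the yaw matches. I'm correcting sideways and descending.

Emit:
arm_command(
  rows=[
    {"grip": 0,"linear": [0,13,40],"rot": [0,0,0]},
    {"grip": 0,"linear": [3,13,80],"rot": [0,0,0]},
    {"grip": 0,"linear": [3,13,115],"rot": [0,0,0]},
    {"grip": 0,"linear": [3,13,115],"rot": [0,0,0]},
    {"grip": 0,"linear": [15,13,115],"rot": [0,0,0]},
    {"grip": 0,"linear": [28,13,115],"rot": [0,0,0]},
    {"grip": 0,"linear": [38,13,115],"rot": [0,0,0]},
    {"grip": 0,"linear": [48,13,115],"rot": [0,0,0]},
    {"grip": 0,"linear": [58,13,115],"rot": [0,0,0]},
  ],
)

```text
clock: 3.22
position: [499.0, 51.1, 57.6]
ee_rot: [0.996, 0.085, -0.0, -0.0]
contact_force: [-0.6, 0.7, 0.6]
gripper_width: -0.0
grasp_force: 0.4
```

```bash
python3 - <<'E'
from h import *
p=imaging.get_image("side");cv2.imwrite("pics/s2.png",cv2.resize(p["frame"][120:320,220:440,::-1],None,fx=3,fy=3))
print(arm.read_state()["position"])
E
```

```text
[500.68498967  51.57295448  57.71656294]
```

View pics/s2.png

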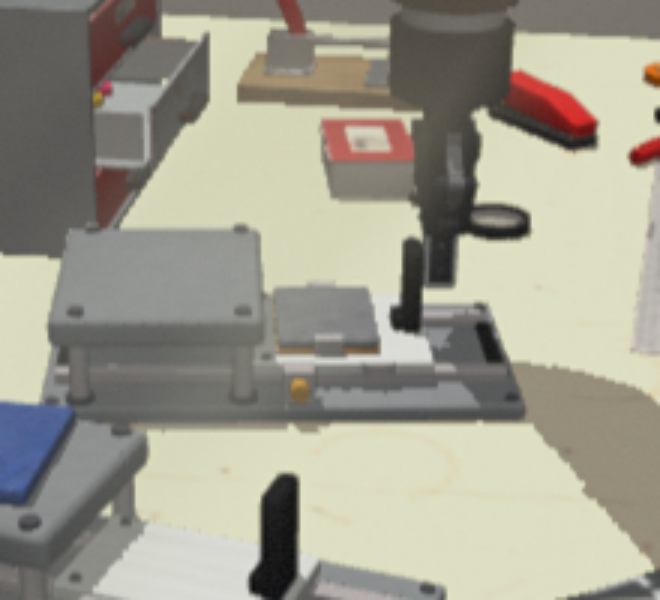

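The side view shows the fingers against the tab, with the platen moved inward. Continuing the push.

Emit:
arm_command(
  rows=[
    {"grip": 0,"linear": [7,0,0],"rot": [0,0,0]},
    {"grip": 0,"linear": [14,0,0],"rot": [0,0,0]},
    {"grip": 0,"linear": [21,0,0],"rot": [0,0,0]},
    {"grip": 0,"linear": [28,0,0],"rot": [0,0,0]},
    {"grip": 0,"linear": [34,0,0],"rot": [0,0,0]},
    {"grip": 0,"linear": [39,0,0],"rot": [0,0,0]},
    {"grip": 0,"linear": [43,0,0],"rot": [0,0,0]},
    {"grip": 0,"linear": [46,0,0],"rot": [0,0,0]},
  ],
)

```text
clock: 4.28
position: [540.4, 58.1, 57.1]
ee_rot: [0.996, 0.085, -0.004, 0.001]
contact_force: [-7.6, 0.6, 2.2]
gripper_width: -0.1
grasp_force: 2.1
```

Emit:
arm_command(
  rows=[
    {"grip": 0,"linear": [3,0,0],"rot": [0,0,0]},
    {"grip": 0,"linear": [6,0,0],"rot": [0,0,0]},
    {"grip": 0,"linear": [9,0,0],"rot": [0,0,0]},
    {"grip": 0,"linear": [9,0,0],"rot": [0,0,0]},
  ],
)

```text
clock: 4.78
position: [553.9, 60.8, 57.9]
ee_rot: [0.996, 0.085, 0.001, -0.0]
contact_force: [-0.7, -0.3, -0.6]
gripper_width: 0.2
grasp_force: 0.0
```

```bash
python3 - <<'E'
from h import *
s=arm.read_state();print(s["position"],s["contact_force"])
p=imaging.get_image("side");cv2.imwrite("pics/s3.png",cv2.resize(p["frame"][120:320,220:440,::-1],None,fx=3,fy=3))
for n in("scene","side"):
    p=imaging.get_image(n)
    for r in models.tip_of(p,"wide_tab")[:1]: print(r["score"],atz(p,r["pixel"],63))
E
```

```text
[553.89918153  60.76153653  57.88649852] [-0.70601758 -0.3289055  -0.60918606]
0.95 [570.93174657  60.96507634  63.        ]
0.57 [573.79939744  71.79562675  63.        ]
```

View pics/s3.png

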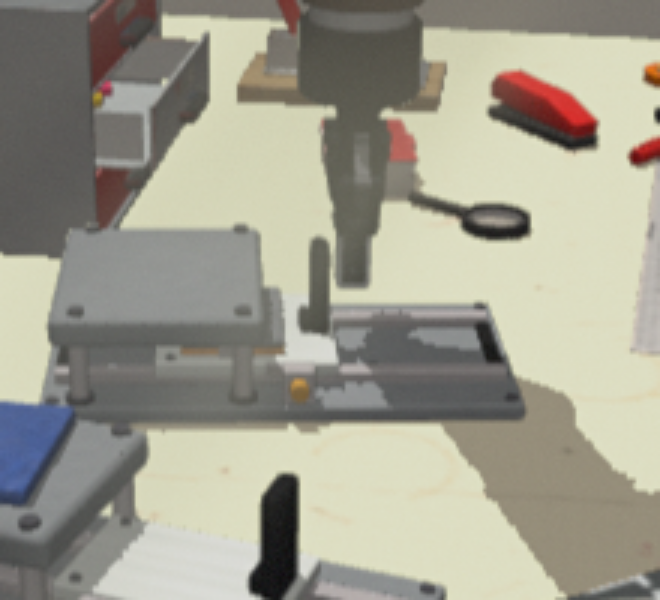

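The side view shows the platen under the head, a gap between finger and tab, and no force, so the detent appears to have snapped. I'll nudge lightly to feel for the hard stop, then back off.

Emit:
arm_command(
  rows=[
    {"grip": 0,"linear": [2,0,0],"rot": [0,0,0]},
    {"grip": 0,"linear": [4,0,0],"rot": [0,0,0]},
    {"grip": 0,"linear": [6,0,0],"rot": [0,0,0]},
    {"grip": 0,"linear": [7,0,0],"rot": [0,0,0]},
  ],
)

```text
clock: 5.52
position: [558.1, 61.3, 57.2]
ee_rot: [0.996, 0.085, -0.002, 0.0]
contact_force: [-4.8, 1.5, 3.1]
gripper_width: 0.2
grasp_force: 2.7
```

Emit:
arm_command(
  rows=[
    {"grip": 0,"linear": [-15,0,0],"rot": [0,0,0]},
    {"grip": 0,"linear": [-40,0,0],"rot": [0,0,0]},
    {"grip": 0,"linear": [-60,0,-30],"rot": [0,0,0]},
    {"grip": 0,"linear": [-80,0,-80],"rot": [0,0,0]},
    {"grip": 0,"linear": [-80,0,-110],"rot": [0,0,0]},
    {"grip": 0,"linear": [-80,0,-110],"rot": [0,0,0]},
    {"grip": 0,"linear": [-80,0,-110],"rot": [0,0,0]},
  ],
)

```text
clock: 6.4
position: [480.4, 48.0, 166.9]
ee_rot: [0.996, 0.085, -0.0, -0.0]
contact_force: [-0.5, -0.2, -0.8]
gripper_width: 0.1
grasp_force: 0.0
```

```bash
python3 - <<'E'
from h import *
p=imaging.get_image("scene");a=p["frame"][190:360,280:500,::-1]
for n in("scene","side"):
    p=imaging.get_image(n)
    for q in("wide_tab","narrow_tab"):
        for r in models.tip_of(p,q)[:1]: print(n,q,r["score"],r["pixel"],atz(p,r["pixel"],63))
    if n=="side": a=p["frame"][120:320,220:440,::-1]; cv2.imwrite("pics/s4.png",cv2.resize(a,None,fx=3,fy=3))
E
```

```text
scene wide_tab 0.79 [382.2, 253.2] [575.10444987  70.68657405  63.        ]
scene narrow_tab 0.73 [274.4, 179.5] [556.88516935 372.32460696  63.        ]
side narrow_tab 0.65 [316.3, 293.2] [550.06707159 367.38849523  63.        ]
```

View pics/s4.png

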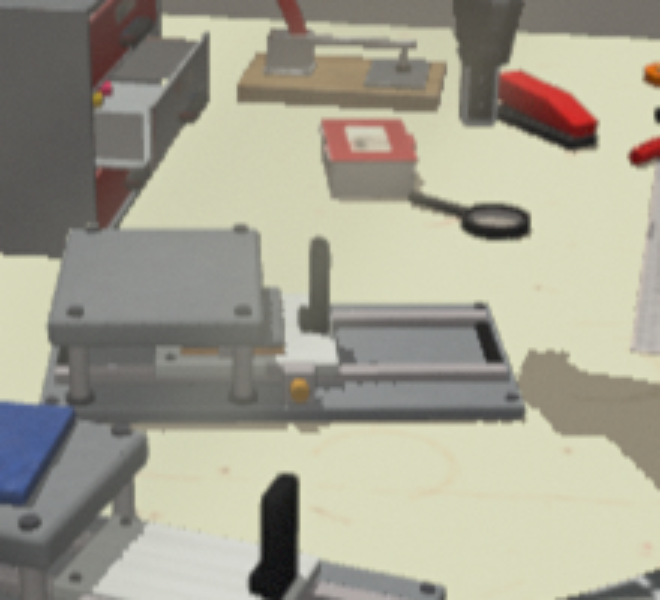

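The side view shows the wide platen holding its position with the tab at (319,280) in the crop, unchanged after I let go. The gripper is clear and the narrow tab at (278,535) hasn't moved.

```bash
python3 -c "
from bench import job;print(job.job_done())"
```

```text
the job is handed in; nothing more can be done
None
```

I pushed the wide press's platen in to its hard stop, where it stayed after I let go. The narrow press wasn't touched, and the job is handed in with no verdict returned.

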